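# Sort kiln props by length on the prop sorter

### The arm

A 6-joint arm with a two-finger parallel gripper is mounted at the origin on the work surface. World frame = base frame: x ahead of the robot, y to its left, z up, the work surface at z = 0. Lengths are in m, angles in rad, forces in N, time in s.
With the tool pointing down it reaches from about 0.35 to 0.975 m from the base axis. Payload 4.9 kg.
Tool frame: the origin (TCP) lies on the centre line of the jaws, within the pads' length; the fingertips stand ctrl.tip_extent ahead of it and the grasp point (between the pads) lies 8 mm behind it (ctrl.tip_extent is the distance from the TCP to the fingertips, in m); z points along the fingers, y is the direction in which the jaws open and shut (so a half turn about z gives the same grasp; the last joint's range is limited). The gripper opens to 85 mm and grips with 20 to 120 N. Pads are 22 mm wide; open, the fingers measure 114 mm over their backs; the gripper's body (76 mm by 85 mm) begins 54 mm behind the grasp point. The pads swing forward as they close: fully open they stand 13 mm farther back than shut.
Start: joints at [1.182, 0.053, 1.613, -0, 1.476, -0.119], TCP at [0.167, 0.602, 0.242] pointing down, gripper open.
Joint ranges: [-3.01, 3.01], [-1.01, 2.22], [0.06, 2.58], [-1.02, 4.17], [0.09, 2.62], [-3.14, 3.14]. Speed limits (rad/s): [2.57, 2.57, 3.14, 3.14, 3.14, 3.14].

### API

Orientations are given as [roll, pitch, yaw] about the fixed x, y, z axes, in that order (R = Rz(yaw) Ry(pitch) Rx(roll)).
In Python, from station import ctrl gives the robot as it stands. The module is installed in compiled form; this text tells all that it offers.
- The arm moves only by the shell command python3 -m inch 'ROWS' [OPENING] [FORCE]. ROWS is text: rows parted by semicolons, each of 6 numbers parted by spaces: the shift along the tool's x, y, z in cm, then the turn, a rotation vector about the tool's x, y, z in degrees. A call has 1 to 8 rows; each row shifts and turns the pose as measured when the row begins, along the tool's axes as they then stand; what a row does not reach is not made up. A row lasts 1/12 s, in which the tool goes at most 41.7 mm and 7.16 degrees, less where a joint would pass 70% of its speed; a pose out of reach is approached as far as the arm can. A call with a gripper value outside its range is refused whole. OPENING is the opening in per cent of the stroke, from 0 (shut) to 100 (fully open), set as the call begins (- or left out, the last holds). The fingers move at their own pace and stop on an object; FORCE is the grip in N (left out, the last holds). Time passes only in rows, so rows that do not move let the fingers close. It gives the time, the measured TCP pose, the force and the opening at its end, in the units of the state.
- ctrl.get_state(): the state, without advancing time (a new reading comes with each control period).
- ctrl.capture(name): name is "scene" or "top" or "wrist"; returns (picture, depth): 420x560x3 uint8, red, green, blue; 420x560 float32, m along the optical axis (not along the pixel's ray), 0 where there is no reading.
- ctrl.camera_params(name): a dict with "K" (3x3 intrinsics, pixels), "position" and "attitude" of the camera in the world; the wrist camera has in their place "tool_from_camera" (4x4, takes a point from camera to tool coordinates, whose origin is the TCP and whose axes are the flange's). Camera axes: x right, y down, z forward; pixel columns grow to the right and rows downward; lengths in m; the calibration is good to about 2 mm. A picture is of the moment at which its call begins: read the wrist's pose just before it. camera_params takes no time and is no camera call.
- ctrl.hand_in(): hands the job in, once; it reports no verdict.
The state is a dict: "time_s": time; "joint_positions": joint angles; "joint_velocities": joint speeds; "joint_efforts": joint torques, N m; "ee_pos": TCP position; "orientation": TCP orientation; "wrist_force": force on the tool from outside, world axes, zero at the start; "ft_torque": the same for the moment, N m; "finger_gap": finger opening in m.
Only numpy, scipy, OpenCV 4.12 (cv2) and the standard library are available. Lean on these libraries where they do the work, as an engineer would, in place of code of your own. Each camera call takes 0.05 s, during which the arm holds its last target.

### The job

Sort the three kiln props by length: push the catch tray fully home under the ramp of the prop sorter, then tip the feed pan steadily by its wooden grip, to about 40 degrees, so that the props roll down the ramp and each drops through its own opening into its bay of the tray. Then ease the spring-loaded pan gently back down onto its rest without letting it snap back, and let go, leaving the pots and tools standing around alone.

Things in the scene. Friction and masses are not known exactly. Their poses are not given: they have to be found in the camera images.
- sorter: Kiln-prop sorter: a sheet-steel ramp on grey legs, 515 mm long (y, from +240 to -278 mm), 206 mm wide at its base bars (x). It stands fixed; origin on the table under it. +x is its far side, -x its front, where the catch tray slides out. The feed pan is at its +y end; the ramp falls 14 degrees towards -y. Props roll down it lying across the lane, which is 152 mm wide.
- ramp_head (a point): Middle of the ramp's upper end (y +18 mm), at the height of its side walls' rims, 150 mm above the table. The ramp is 168 mm wide over its rims and covers the whole tray when that is home, so a tool pushing the tray the last bit must lean about 35 degrees, its fingers pointing in under the ramp.
- ramp_foot (a point): The same at the ramp's foot (y -255 mm), 82 mm above the table. The openings in the ramp's floor, in the order a prop meets them: 1 is 80 mm wide (y -20 to -95 mm), 2 is 120 mm (-95 to -170), 3 is 152 mm (-170 to -255). A prop drops through the first one wider than it is long; tipped faster than about 0.5 rad/s it may overshoot or hang up.
- feed_pan (a joint): Tilt of the feed pan, rad: 0 = down on its rest, growing as the rear (the wooden grip) is lifted; stop at 0.87; commonly tipped to 0.7 (40 degrees). A torsion spring and its weight pull it down: about 5 N at the grip at first with the props in, 4 N when up and empty. Let go when up, it snaps shut at several rad/s; the props start to roll at about 0.1.
- pan_hinge (a point): Middle of the pan's hinge axis, 114 mm above the table, at y +20 mm of the sorter. Axes turn with the pan: x along the hinge, y to its rear, z up when it is down; lifting turns it positively about x. The pan is an open steel tray, 187 mm long from hinge to rear, 158 mm wide, walls to 42 mm above the hinge, open at the hinge; its floor is level when down.
- pan_grip (a point): Centre of the flat wooden grip at the pan's rear, (0, 217, 66) mm from the hinge in the pan's axes. 96 mm wide along x, 14 mm thick, 44 mm high: its top edge is 22 mm beyond this point. It leans back 40 degrees: its height runs along (0, sin 40, cos 40), its thickness along (0, cos 40, -sin 40) in the pan's axes. Grip it across its thickness with the tool leaning likewise.
- catch_tray (a joint): How far the catch tray is pulled out to the front, m: 0 = fully home against its stop, at most 0.10. It slides with about 1.5 N of friction and stays where it is left.
- tray_front (a point): Centre of the outer face of the tray's front panel, 28 mm above the table; it moves with the tray, axes as the sorter's: pushing it along +x slides the tray home. Grey plastic tray, open on top, 243 mm long (y), 160 mm wide; panel from 6 to 52 mm above the table, a lip 120 mm long stands out 9 mm at its top middle. The sorter's base bar lies under it, 5 mm high.
- bay_short (a point): Middle of the floor of the tray's bay under opening 1, for the short prop (bay 72 mm along y, 153 mm across, walls 39 mm high). It moves with the tray.
- bay_mid (a point): The same for the bay under opening 2 (72 mm along y), for the middle prop.
- bay_long (a point): The same for the bay under opening 3 (82 mm along y), for the long prop.
- short_center (a point): Centre of the short kiln prop: a pale fired-clay tube, 44 mm across, 60 mm long (its x), about 100 g. The three props lie across the feed pan, one behind the other, in any order.
- mid_center (a point): Centre of the middle kiln prop, the same but 100 mm long, about 165 g.
- long_center (a point): Centre of the long kiln prop, the same but 140 mm long, about 230 g.
- mug: Bystander: pale unglazed mug, 80 mm across, 92 mm tall. Origin at its underside. To be left alone.
- bowl: Bystander: pale unglazed bowl, 136 mm across, 62 mm tall. Origin at its underside. To be left alone.
- glaze_jar: Bystander: white plastic glaze jar with a grey lid, 68 mm across, 85 mm tall. Origin at its underside. To be left alone.
- vase: Bystander: pale unglazed vase, 92 mm across, 140 mm tall. Origin at its underside. To be left alone.
- slip_bottle: Bystander: white plastic slip bottle, 60 mm across, 155 mm tall. Origin at its underside. To be left alone.
- brush: Bystander: wooden brush lying down, 200 mm long. Origin at its underside. To be left alone.
- clay_rib: Bystander: flat wooden throwing rib, 120 x 60 x 8 mm, lying down. Origin at its underside. To be left alone.
There are look-alikes about, which are no part of the job. What is shaped like the part that bears long_center but green or red is not meant.

How it is judged:
By the outcome, as a careful person would: the job done as asked, in the order asked, and still so for the second after the job is handed in, with the robot touching nothing.
It also fails if it takes over 64 s, if anything falls off the work surface, if the arm or the gripper's body presses on something with over 40 N, if the wrist force passes 120 N, or if a joint passes its speed limit or range.

## Working session

There is one attempt and no reset: what is moved stays moved. The work goes in short steps, Python scripts to look and compute and a shell command to move; the robot and the scene stay as the last step left them, time stands still between calls to the robot, and variables do not carry over. Pictures are saved under pics/ and viewed, and the job is handed in when it is done.

```bash
mkdir -p pics; python3 - <<'E'
from station import ctrl
import cv2,numpy as np
s=ctrl.get_state();print(s);print(ctrl.tip_extent)
for n in ("scene","top"):
    p,d=ctrl.capture(n);cv2.imwrite(f"pics/{n}0.png",p[:,:,::-1]);np.savez(f"{n}0.npz",p=p,d=d)
    print(n,ctrl.camera_params(n))
print(ctrl.camera_params("wrist"))
E
```

```text
{'time_s': 0.0, 'joint_positions': array([ 1.18201774e+00,  5.33532995e-02,  1.61427774e+00,  4.07908675e-06,
        1.47603342e+00, -1.18994057e-01]), 'joint_velocities': array([-1.39421956e-04,  5.47554310e-04,  6.41477359e-04,  4.11434779e-04,
        1.84814032e-04,  5.81545300e-05]), 'joint_efforts': array([ 4.92965264e-04, -3.93686628e+01, -3.70173705e+01, -9.13578810e-05,
        7.24778758e-03, -3.52950522e-06]), 'ee_pos': array([0.16634229, 0.60183257, 0.24107494]), 'orientation': array([-3.13953599e+00, -2.49981517e-04,  2.87180747e+00]), 'wrist_force': array([-0.30892167,  0.34924066, -0.20588326]), 'ft_torque': array([ 0.07237627,  0.03446295, -0.03602361]), 'finger_gap': 0.08564012625763924}
0.011
scene {'K': array([[412.47956452,   0.        , 272.75393199],
       [  0.        , 412.47956452, 221.78033977],
       [  0.        ,   0.        ,   1.        ]]), 'position': array([1.25587326, 0.27349591, 0.92193943]), 'attitude': array([-2.3484407 ,  0.01252671,  1.86974758])}
top {'K': array([[436.31288255,   0.        , 278.38765015],
       [  0.        , 436.31288255, 210.30437982],
       [  0.        ,   0.        ,   1.        ]]), 'position': array([3.02930717e-01, 7.32301447e-04, 1.64821704e+00]), 'attitude': array([-3.01552952,  0.0130175 , -1.57645274])}
{'K': array([[369.41094731,   0.        , 278.26042064],
       [  0.        , 369.41094731, 211.65683399],
       [  0.        ,   0.        ,   1.        ]]), 'tool_from_camera': array([[-1.95969799e-03, -9.49861207e-01, -3.12665712e-01,
         7.95788054e-02],
       [ 9.99997990e-01, -1.72860500e-03, -1.01629058e-03,
         6.49998569e-05],
       [ 4.24859480e-04, -3.12667075e-01,  9.49862685e-01,
        -1.31559381e-01],
       [ 0.00000000e+00,  0.00000000e+00,  0.00000000e+00,
         1.00000000e+00]])}
```

View pics/scene0.png

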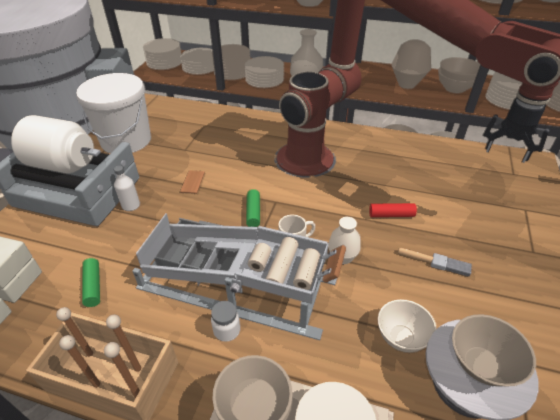

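View pics/top0.png

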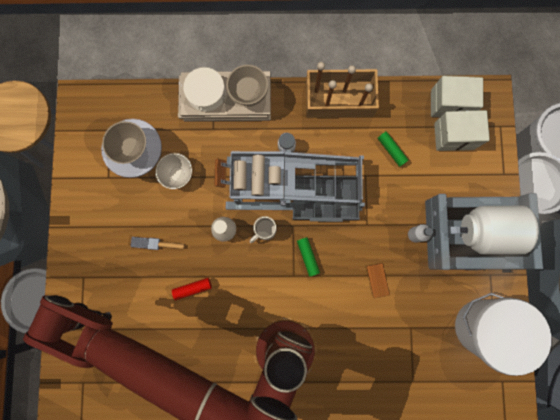

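The scene shows the sorter with its yaw near 0. In the top view the pan grip is near (221,173), the ramp runs right to about x=363, and the tray is pulled out toward the robot at about (325,205). The mug (265,228) and vase (223,228) stand in front of the pan. Next I'll measure.

```bash
cat > h.py <<'E'
import numpy as np,cv2
from scipy.spatial.transform import Rotation as R
from station import ctrl
def cloud(n,p,d,st=None):
    c=ctrl.camera_params(n);K=c['K']
    v,u=np.mgrid[:d.shape[0],:d.shape[1]]
    P=np.stack([(u-K[0,2])/K[0,0]*d,(v-K[1,2])/K[1,1]*d,d],-1)
    if n=='wrist':
        T=c['tool_from_camera'];P=P@T[:3,:3].T+T[:3,3]
        Q=R.from_euler('xyz',st['orientation']).as_matrix();P=P@Q.T+st['ee_pos']
    else:
        P=P@R.from_euler('xyz',c['attitude']).as_matrix().T+c['position']
    P[d==0]=np.nan
    return P
def proj(n,X,st=None):
    c=ctrl.camera_params(n);K=c['K'];X=np.atleast_2d(X)
    if n=='wrist':
        Q=R.from_euler('xyz',st['orientation']).as_matrix();X=(X-st['ee_pos'])@Q
        T=c['tool_from_camera'];q=(X-T[:3,3])@T[:3,:3]
    else: q=(X-c['position'])@R.from_euler('xyz',c['attitude']).as_matrix()
    return np.c_[q[:,0]/q[:,2]*K[0,0]+K[0,2],q[:,1]/q[:,2]*K[1,1]+K[1,2]]
E
python3 - <<'E'
from h import *
for n,(x0,x1,y0,y1) in dict(top=(200,380,120,260),scene=(120,380,190,350)).items():
    z=np.load(n+"0.npz");P=cloud(n,z['p'],z['d'])
    k=4 if n=='top' else 3
    cv2.imwrite(f"pics/{n}0z.png",cv2.resize(z['p'][y0:y1,x0:x1,::-1],None,fx=k,fy=k,interpolation=cv2.INTER_CUBIC))
    for u,v in ([(230,250),(221,172),(238,175),(258,175),(274,174),(287,142),(300,155),(300,175),(345,215),(325,219)] if n=='top' else [(345,255),(260,255),(285,255),(308,268)]): print(n,u,v,P[v,u].round(3))
E
```

```text
top 230 250 [0.362 0.204 0.002]
top 221 172 [0.622 0.214 0.186]
top 238 175 [0.616 0.158 0.163]
top 258 175 [0.617 0.089 0.156]
top 274 174 [0.621 0.034 0.152]
top 287 142 [ 0.755 -0.013  0.083]
top 300 155 [ 0.692 -0.059  0.134]
top 300 175 [ 0.649 -0.063 -0.005]
top 345 215 [ 0.491 -0.23   0.013]
top 325 219 [ 0.471 -0.15   0.059]
scene 345 255 [0.488 0.234 0.057]
scene 260 255 [0.632 0.038 0.153]
scene 285 255 [0.617 0.098 0.156]
scene 308 268 [0.639 0.161 0.154]
```

```bash
python3 - <<'E'
from h import *
z=np.load("top0.npz");P=cloud('top',z['p'],z['d'])
g=P[130:222,212:372]
# height map image
hm=np.nan_to_num(g[...,2]);im=cv2.applyColorMap(np.clip(hm/0.2*255,0,255).astype('uint8'),cv2.COLORMAP_JET)
cv2.imwrite("pics/hm.png",cv2.resize(im,None,fx=5,fy=5,interpolation=cv2.INTER_NEAREST))
E
```

```text
(no output)
```

View pics/top0z.png

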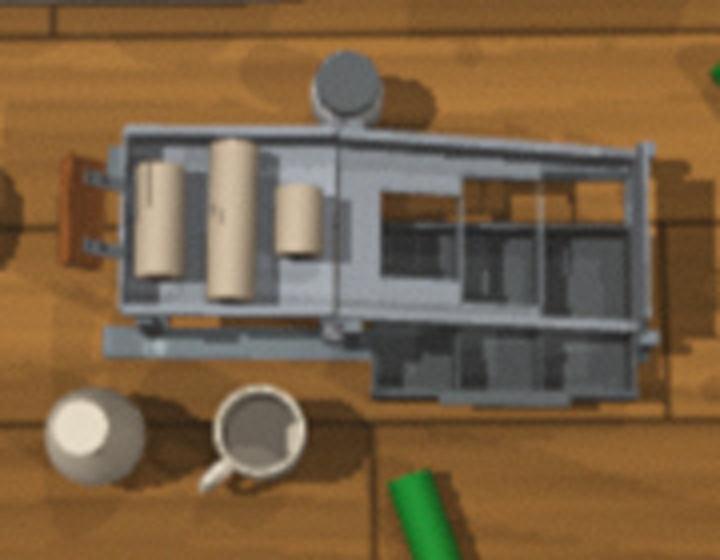

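View pics/scene0z.png

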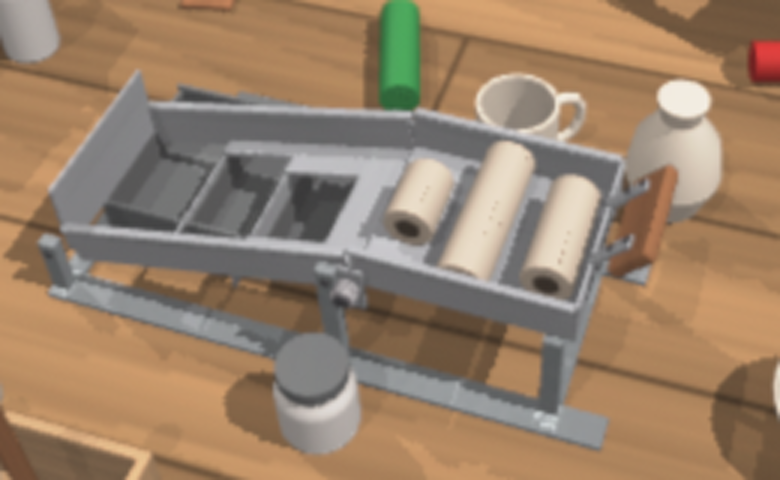

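View pics/hm.png

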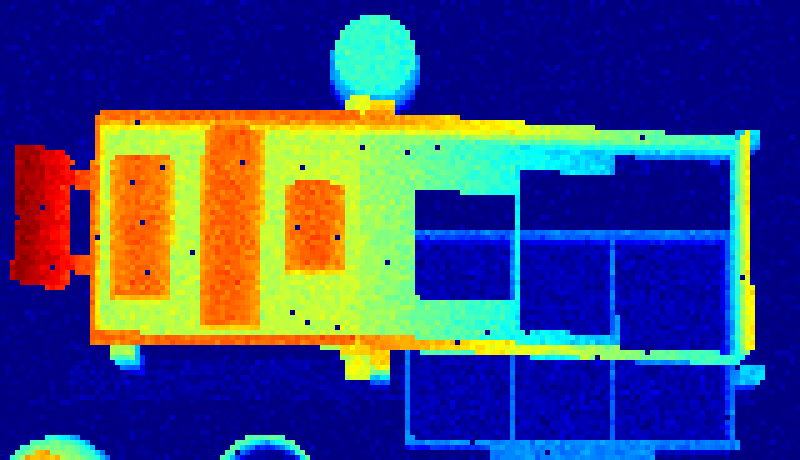

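```bash
python3 - <<'E'
from h import *
z=np.load("top0.npz");P=cloud('top',z['p'],z['d']).copy();p=z['p'].astype(int)
X,Y,Z=P[...,0],P[...,1],P[...,2]
reg=(X>.5)&(X<.72)&(Y<.25)&(Y>-.3)
# pan walls columns 233..283
lo=[];hi=[]
for u in range(236,281):
    m=np.where((Z[:,u]>.145)&(Z[:,u]<.18)&reg[:,u])[0]
    hi.append(P[m[0],u]);lo.append(P[m[-1],u])
hi=np.array(hi);lo=np.array(lo)
for a in(hi,lo):
    f=np.polyfit(a[:,1],a[:,0],1);print('wall x=a*y+b',f,'yaw',-np.arctan(f[0]),a[:,2].mean(),np.polyval(f,.12))
# rear wall
r=[]
for v in range(158,192):
    m=np.where((Z[v]>.145)&(Z[v]<.17)&reg[v])[0]; 
    if len(m): r.append(P[v,m[0]])
r=np.array(r);print('rear',np.median(r,0),np.polyfit(r[:,0],r[:,1],1))
# grip
m=reg&(p[...,0]>p[...,2]+40)&(Z>.14)&(Y>.18);g=P[m];print('grip',m.sum(),g.min(0),g.max(0),np.median(g,0))
m2=m&(Z>.19);print('grip top',P[m2].mean(0),np.ptp(P[m2][:,0]))
# tray panel
b=[]
for u in range(296,358):
    m=np.where((Z[:,u]>.035)&(Z[:,u]<.075)&(X[:,u]>.42)&(X[:,u]<.53))[0]
    if len(m): b.append(P[m[-1],u])
b=np.array(b);print('tray');print(b[::6].round(4));print(b[:,1].min(),b[:,1].max())
# props
for n,(v0,v1,u0,u1) in dict(rear=(155,195,232,250),mid=(150,200,250,268),front=(160,190,268,283)).items():
    q=np.zeros(Z.shape,bool);q[v0:v1,u0:u1]=1
    q&=(Z>.142)&(p[...,0]>p[...,2]+18)
    a=P[q];print(n,q.sum(),np.median(a,0).round(4),'len',np.ptp(a[:,0]).round(3))
# bystanders
for n,(u,v) in dict(mug=(265,228),vase=(223,228),jar=(287,142),bowl=(174,171)).items():
    q=(np.hypot(X-X[v,u],Y-Y[v,u])<.09)&(Z>.03)&(Z<.15)&((X<.53)|(X>.73)|(Y>.25))&(Y>-.045);a=P[q];print(n,a.min(0).round(3),a.max(0).round(3))
E
```

```text
wall x=a*y+b [0.01389676 0.69813825] yaw -0.01389586123945955 0.15430484978674394 0.6998058582776769
wall x=a*y+b [0.00807933 0.53515364] yaw -0.008079156743787758 0.1543914641025007 0.5361231588373232
rear [0.61976006 0.19676582 0.16165494] [-0.03051515  0.2144856 ]
grip 269 [0.5718887  0.19673296 0.15903232] [0.66758898 0.23870839 0.20448714] [0.61913215 0.22042852 0.18795806]
grip top [0.62311025 0.22718777 0.19395431] 0.09159159243235382
tray
[[ 0.4768 -0.0444  0.0482]
 [ 0.474  -0.0669  0.0376]
 [ 0.4739 -0.0891  0.0369]
 [ 0.4648 -0.1102  0.0521]
 [ 0.4647 -0.1323  0.0514]
 [ 0.4646 -0.1543  0.0507]
 [ 0.4646 -0.1765  0.0493]
 [ 0.4643 -0.1983  0.0511]
 [ 0.4724 -0.2217  0.0424]
 [ 0.4713 -0.2424  0.0515]
 [ 0.4717 -0.2653  0.0461]]
-0.26801003311172705 -0.04435646381978733
rear 309 [0.6179 0.1551 0.1522] len 0.099
mid 450 [0.6174 0.0898 0.1532] len 0.142
front 191 [0.6185 0.0336 0.1539] len 0.06
mug [0.389 0.032 0.03 ] [0.477 0.124 0.099]
vase [0.394 0.179 0.044] [0.482 0.263 0.15 ]
jar [ 0.732 -0.044  0.033] [0.79  0.021 0.096]
bowl [0.589 0.343 0.03 ] [0.75  0.512 0.106]
```

```bash
cat >> h.py <<'E'
def goal(pos,zdir,xdir,st=None,show=True):
    """shift in tool axes (cm) and rotvec (deg) from present pose"""
    st=st or ctrl.get_state()
    z=np.array(zdir,float);z/=np.linalg.norm(z);x=np.array(xdir,float);x-=x@z*z;x/=np.linalg.norm(x)
    G=np.c_[x,np.cross(z,x),z];Q=R.from_euler('xyz',st['orientation']).as_matrix()
    d=Q.T@(np.array(pos)-st['ee_pos'])*100;r=np.degrees(R.from_matrix(Q.T@G).as_rotvec())
    print('t',round(st['time_s'],2),'pos',st['ee_pos'].round(4),'d cm',d.round(2),'rot',r.round(1),'F',st['wrist_force'].round(1),'gap',round(st['finger_gap'],4))
E
python3 -c "
from h import *
goal([.36,.15,.30],[0,0,-1],[-1,0,0])"
```

```text
t 0.1 pos [0.1664 0.6019 0.2412] d cm [-30.7  -38.4   -5.82] rot [ -0.1  -0.  -15.5] F [ 0.5 -0.4  0.4] gap 0.0855
```

```bash
python3 -m inch '-2.3 -2.9 -0.6 0 0 0;-2.3 -2.9 -0.6 0 0 0;-2.3 -2.9 -0.6 0 0 0;-2.3 -2.9 -0.6 0 0 0;-2.3 -2.9 -0.6 0 0 0;-2.3 -2.9 -0.6 0 0 0;-2.3 -2.9 -0.6 0 0 0;-2.3 -2.9 -0.6 0 0 0' 0; python3 -c "
from h import *
goal([.36,.15,.30],[0,0,-1],[-1,0,0]);print(ctrl.get_state()['joint_positions'])"
```

```text
time_s: 0.77
ee_pos: [0.2815, 0.3212, 0.2822]
orientation: [-3.125, -0.005, 2.884]
wrist_force: [1.0, -0.2, 0.0]
finger_gap: 0.0002
t 0.77 pos [0.2815 0.3212 0.2822] d cm [-11.94 -14.59  -1.61] rot [ -0.9  -0.4 -14.7] F [ 1.  -0.2  0. ] gap 0.0002
[ 0.67995597 -0.45697162  1.98580176 -0.00519651  1.62899558 -0.6338997 ]
```

```bash
python3 -m inch '-1.6 -3.6 0 0 0 0;-1.6 -3.6 0 0 0 0;-1.6 -3.6 0 0 0 0;-1.6 -3.6 0 0 0 0;-1.6 -3.6 0 0 0 0;-1.6 -3.6 0 0 0 0;-1.6 -3.6 0 0 0 0;-1.6 -3.6 0 0 0 0' ; python3 -c "
from h import *
from math import *
a=radians(40)
goal([.38,-.155,.16],[sin(a),0,-cos(a)],[-cos(a),0,-sin(a)]);print(ctrl.get_state()['joint_positions'])"
```

```text
time_s: 1.43
ee_pos: [0.3312, -0.0029, 0.2851]
orientation: [-3.127, 0.0, 2.891]
wrist_force: [1.1, -0.1, -0.3]
finger_gap: -0.0
t 1.43 pos [ 0.3312 -0.0029  0.2851] d cm [ -8.5  -13.34  12.71] rot [ -5.8 -39.9 -13.5] F [ 1.1 -0.1 -0.3] gap -0.0
[-0.22251327 -0.75950474  2.16431958 -0.01485735  1.73709885 -1.54524846]
```

```bash
python3 -m inch '-2.5 -3.2 0 0 0 -3;-2.5 -3.2 0 0 0 -3;-2.5 -3.2 0 0 0 -3;-2 -3 1 0 0 -3;-1 -2 2 -1 -5 -2;0 0 2 -1 -6 0;0 0 2 -1 -6 0;0 0 2 -1 -6 0' ; python3 -c "
from h import *
from math import *
a=radians(40)
goal([.43,-.155,.12],[sin(a),0,-cos(a)],[-cos(a),0,-sin(a)]);print(ctrl.get_state()['joint_positions'])"
```

```text
time_s: 2.1
ee_pos: [0.4286, -0.1815, 0.2006]
orientation: [3.091, 0.423, 3.127]
wrist_force: [0.1, 0.2, 0.2]
finger_gap: 0.0001
t 2.1 pos [ 0.4286 -0.1815  0.2006] d cm [3.22 2.27 7.51] rot [  2.4 -15.8  -1.1] F [0.1 0.2 0.2] gap 0.0001
[-0.74649083 -0.58051524  2.24018117  0.33921905  1.21252932 -2.39052453]
```

```bash
python3 -m inch '0.8 0.5 1.8 0.5 -4 0;0.8 0.6 1.9 0.5 -4 0;0.8 0.6 1.9 0.6 -4 -0.5;0.8 0.6 1.9 0.8 -4 -0.5' ; python3 -c "
from h import *
from math import *
a=radians(40)
goal([.435,-.155,.033],[sin(a),0,-cos(a)],[-cos(a),0,-sin(a)]);print(ctrl.get_state()['joint_positions'])"
```

```text
time_s: 2.43
ee_pos: [0.4379, -0.1585, 0.1164]
orientation: [-3.139, 0.716, 3.13]
wrist_force: [0.3, 0.3, -0.9]
finger_gap: 0.0
t 2.43 pos [ 0.4379 -0.1585  0.1164] d cm [5.7  0.36 6.1 ] rot [-0.6  1.  -0.5] F [ 0.3  0.3 -0.9] gap 0.0
[-0.78325887 -0.68357354  2.51498682  0.64417618  0.86246123 -2.65808241]
```

```bash
python3 -m inch '1.6 0 1.8 0 1 0;1.6 0.1 1.8 -0.3 1 0;1.6 0.1 1.8 -0.3 1 -0.2' ; python3 -c "
from h import *
from math import *
a=radians(37)
goal([.435,-.155,.033],[sin(a),0,-cos(a)],[-cos(a),0,-sin(a)]);print(ctrl.get_state()['joint_positions'])"
```

```text
time_s: 2.68
ee_pos: [0.4319, -0.1532, 0.037]
orientation: [3.136, 0.662, 3.133]
wrist_force: [-0.1, 0.5, -0.1]
finger_gap: -0.0004
t 2.68 pos [ 0.4319 -0.1532  0.037 ] d cm [-0.   -0.18  0.51] rot [ 0.   1.  -0.4] F [-0.1  0.5 -0.1] gap -0.0004
[-0.76525967 -0.48244058  2.53421777  0.71205102  0.71103699 -2.7919086 ]
```

```bash
python3 -m inch '-0.6 0 0.9 0 0.5 0;-0.8 0 0.6 0 0.5 0;-0.8 0 0.6 0 0 0;-0.8 0 0.6 0 0 0;-0.8 0 0.6 0 0 0' ; python3 - <<'E'
from h import *
from math import *
a=radians(37)
goal([.52,-.155,.033],[sin(a),0,-cos(a)],[-cos(a),0,-sin(a)]);print(ctrl.get_state()['joint_positions'])
st=ctrl.get_state();p,d=ctrl.capture('wrist');cv2.imwrite('pics/w1.png',p[:,:,::-1])
p,d=ctrl.capture('top');cv2.imwrite('pics/t1.png',cv2.resize(p[120:260,200:380,::-1],None,fx=4,fy=4,interpolation=cv2.INTER_CUBIC))
E
```

```text
time_s: 3.1
ee_pos: [0.4755, -0.1475, 0.0201]
orientation: [3.121, 0.626, 3.124]
wrist_force: [-2.1, 0.0, 1.4]
finger_gap: -0.0
t 3.1 pos [ 0.4755 -0.1475  0.0201] d cm [-4.37 -0.71  1.55] rot [ 0.6 -1.1 -0.8] F [-2.1  0.   1.4] gap -0.0
[-0.6536255  -0.27859208  2.42069222  0.69897613  0.60220925 -2.72016027]
```

View pics/w1.png

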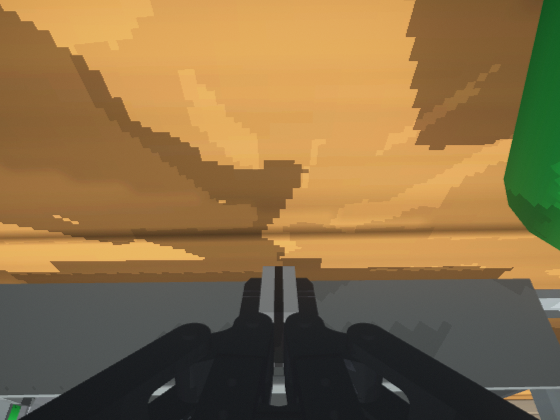

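View pics/t1.png

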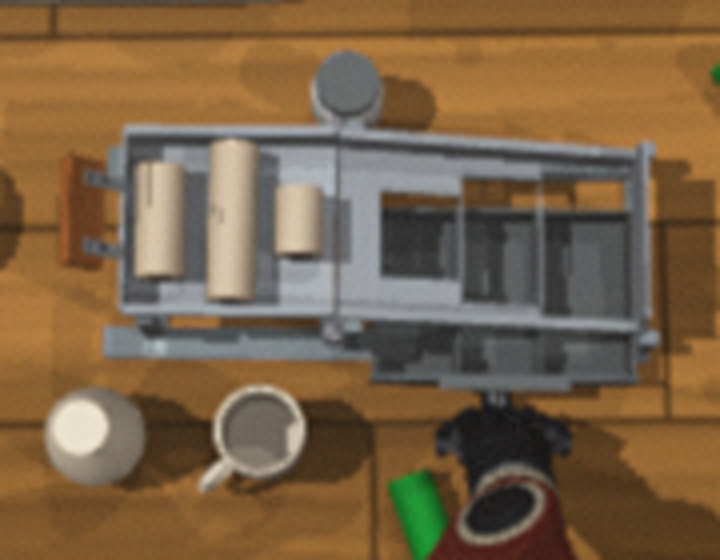

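```bash
python3 -m inch '-1.3 0 0.1 0 -0.5 0;-1.2 0 0.2 0 -0.5 0;-1.1 -0.1 0.4 0 0 0;-1 -0.1 0.4 0.3 0 0' ; python3 - <<'E'
from h import *
from math import *
a=radians(37)
goal([.52,-.155,.033],[sin(a),0,-cos(a)],[-cos(a),0,-sin(a)]);print(ctrl.get_state()['joint_positions'])
E
```

```text
time_s: 3.53
ee_pos: [0.517, -0.1472, 0.0355]
orientation: [3.119, 0.637, 3.122]
wrist_force: [-2.4, -0.5, -1.0]
finger_gap: -0.0001
t 3.53 pos [ 0.517  -0.1472  0.0355] d cm [-0.11 -0.78  0.37] rot [ 0.6 -0.5 -0.9] F [-2.4 -0.5 -1. ] gap -0.0001
[-0.59008896 -0.20367435  2.33279792  0.67622517  0.57347377 -2.64375906]
```

```bash
python3 -m inch '-0.3 0 0.35 0 0 0;-0.3 0 0.3 0 0 0;-0.3 0 0.25 0 0 0' ; python3 -m inch '-0.3 0 0.25 0 0 0;-0.3 0 0.25 0 0 0;0 0 0 0 0 0'; python3 - <<'E'
from h import *
p,d=ctrl.capture('top');cv2.imwrite('pics/t2.png',cv2.resize(p[120:260,200:380,::-1],None,fx=4,fy=4,interpolation=cv2.INTER_CUBIC))
E
```

```text
time_s: 3.78
ee_pos: [0.5237, -0.1464, 0.0298]
orientation: [3.125, 0.621, 3.136]
wrist_force: [-61.1, -8.7, 30.5]
finger_gap: -0.0001
time_s: 4.03
ee_pos: [0.522, -0.1454, 0.0226]
orientation: [3.124, 0.602, -3.141]
wrist_force: [0.0, 0.2, -0.1]
finger_gap: 0.0001
```

View pics/t2.png

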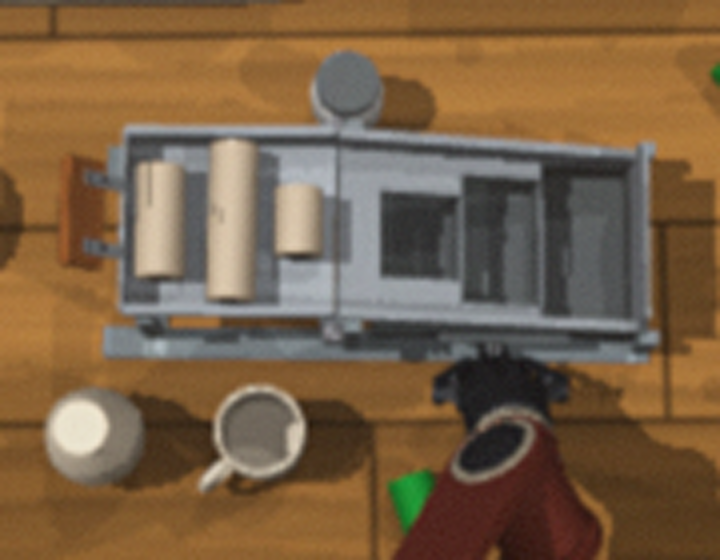

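```bash
python3 -m inch '-0.4 0 -0.9 0 0 0;-0.3 0 -0.1 0 -1 0;-0.1 0 0.1 0 -1 0'; python3 -m inch '-0.2 0 0.12 0 0 0;0 0 0 0 0 0';python3 -m inch '-0.12 0 0.1 0 0 0;0 0 0 0 0 0'
```

```text
time_s: 4.33
ee_pos: [0.5232, -0.1459, 0.0351]
orientation: [3.124, 0.638, -3.141]
wrist_force: [-30.6, -2.8, 12.0]
finger_gap: -0.0002
time_s: 4.5
ee_pos: [0.5225, -0.146, 0.0341]
orientation: [3.126, 0.634, -3.138]
wrist_force: [-1.7, -0.4, 1.6]
finger_gap: 0.0
time_s: 4.67
ee_pos: [0.5227, -0.146, 0.0338]
orientation: [3.126, 0.632, -3.137]
wrist_force: [-4.5, -0.6, 2.8]
finger_gap: -0.0
```

```bash
python3 -m inch '0.8 0 -0.6 0 0 0;1.4 0 -1.2 0 0 0;0.8 0 -3 0 0 0;0 0 -4 0 0 0;0 0 -4 0 0 0;-2 0 -3 0 4 0'; python3 - <<'E'
from h import *
st=ctrl.get_state();goal([.4,.1,.35],[0,0,-1],[-1,0,0])
p,d=ctrl.capture('wrist');cv2.imwrite('pics/w2.png',p[:,:,::-1]);np.savez('w2.npz',p=p,d=d,e=st['ee_pos'],o=st['orientation'])
E
```

```text
time_s: 5.17
ee_pos: [0.4152, -0.144, 0.1426]
orientation: [3.11, 0.547, 3.138]
wrist_force: [0.6, 0.7, -3.2]
finger_gap: -0.0003
t 5.17 pos [ 0.4152 -0.144   0.1426] d cm [ -9.42  24.96 -17.78] rot [ 1.7 31.4  0.3] F [ 0.6  0.7 -3.2] gap -0.0003
```

View pics/w2.png

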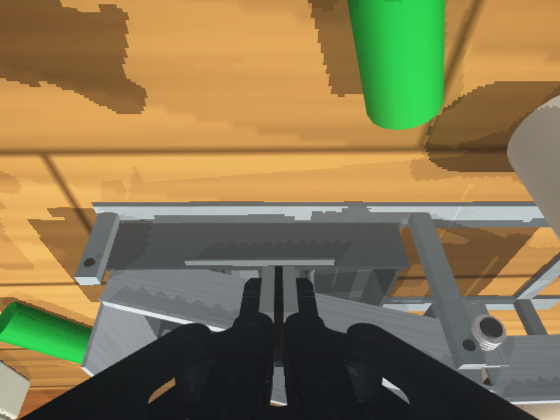

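```bash
python3 -m inch '-2 1.5 -3 0 6 0;-1.5 1.5 -3.2 0 6 0;-1.2 2 -3 0.5 6 0;-1 2.5 -2.8 0.5 6 0;-1 2.5 -2.8 0.5 6 0;-1.5 3 -1.5 0 1 0;-1.5 3.5 -1 0 0 0;-1.5 3.5 -1 0 0 0'; python3 - <<'E'
from h import *
goal([.60,.24,.36],[0,-.643,-.766],[-1,0,0])
E
```

```text
time_s: 5.88
ee_pos: [0.4784, 0.0521, 0.3641]
orientation: [-3.124, 0.021, 3.131]
wrist_force: [0.7, -0.1, -0.4]
finger_gap: 0.0003
t 5.88 pos [0.4784 0.0521 0.3641] d cm [-11.95  18.92   0.34] rot [39.   0.9 -1. ] F [ 0.7 -0.1 -0.4] gap 0.0003
```

```bash
python3 -m inch '-2 3.2 0 0 0 0;-2 3.2 0 0 0 0;-2 3.2 0 0 0 0;-2 3.2 0 0 0 0;-2 3.2 0 3 0 0;-1.5 3 0 5 0 0;-0.6 2.5 0 6 0 0;-0.6 2 0 6 0 0' 60; python3 - <<'E'
from h import *
goal([.618,.27,.30],[0,-.643,-.766],[-1,0,0])
st=ctrl.get_state()
p,d=ctrl.capture('wrist');cv2.imwrite('pics/w3.png',p[:,:,::-1]);np.savez('w3.npz',p=p,d=d,e=st['ee_pos'],o=st['orientation'])
E
```

```text
time_s: 6.55
ee_pos: [0.6202, 0.3053, 0.371]
orientation: [-2.779, 0.056, 3.138]
wrist_force: [0.8, -0.4, 0.2]
finger_gap: 0.0511
t 6.55 pos [0.6202 0.3053 0.371 ] d cm [ 0.6  -0.79  7.87] rot [19.2  2.7 -1.8] F [ 0.8 -0.4  0.2] gap 0.0511
```

View pics/w3.png

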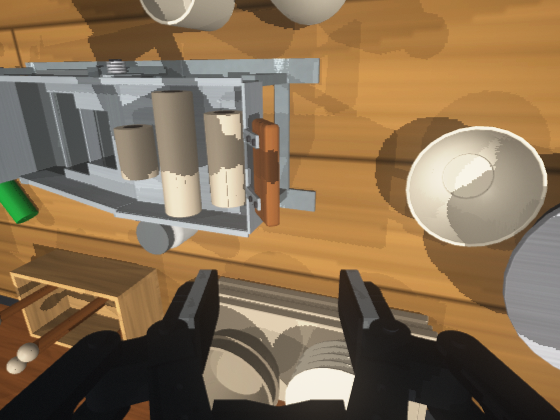

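```bash
python3 - <<'E'
from h import *
z=np.load('w3.npz');st=dict(ee_pos=z['e'],orientation=z['o']);p=z['p'].astype(int);P=cloud('wrist',z['p'],z['d'],st)
m=np.zeros(p.shape[:2],bool);m[112:232,244:285]=1
m&=(p[...,0]>p[...,2]+40)&(P[...,2]>.14)
m=cv2.erode(m.astype('uint8'),np.ones((3,3)))>0
a=P[m];print(m.sum(),a.min(0).round(4),a.max(0).round(4),a.mean(0).round(4))
# u axis (height), n axis thickness
h=np.array([0,.643,.766]);t=np.array([0,.766,-.643])
H=a@h;T=a@t
print('H pct',np.percentile(H,[1,5,25,50,75,95,99]).round(4));print('T',np.percentile(T,[1,5,25,50,75,95,99]).round(4))
v,u=np.where(m)
for vv in range(125,222,12):
    us=u[v==vv]
    print(vv,us.min(),us.max(),P[vv,us[::4]].round(3).tolist())
# rear wall top, table check
print(P[150,350],P[150,252],P[90,255])
# pan walls by height
q=(P[...,2]>.148)&(P[...,2]<.166)&(P[...,0]>.5)&(P[...,0]<.73);
E
```

```text
2065 [0.5763 0.2035 0.1692] [0.6706 0.2368 0.1983] [0.6198 0.2257 0.1905]
H pct [0.2624 0.2679 0.2863 0.2965 0.2978 0.2988 0.2994]
T [0.0462 0.0464 0.0471 0.0491 0.0534 0.0574 0.0585]
125 253 274 [[0.582, 0.205, 0.17], [0.58, 0.213, 0.18], [0.579, 0.22, 0.187], [0.578, 0.23, 0.195], [0.578, 0.233, 0.194]]
137 260 277 [[0.59, 0.219, 0.188], [0.588, 0.226, 0.194], [0.588, 0.23, 0.195], [0.588, 0.233, 0.195], [0.588, 0.236, 0.192]]
149 260 277 [[0.601, 0.218, 0.187], [0.599, 0.225, 0.195], [0.598, 0.23, 0.197], [0.598, 0.233, 0.194], [0.599, 0.235, 0.191]]
161 255 277 [[0.615, 0.207, 0.175], [0.613, 0.215, 0.183], [0.61, 0.223, 0.193], [0.609, 0.231, 0.196], [0.61, 0.233, 0.192]]
173 255 277 [[0.627, 0.206, 0.173], [0.624, 0.214, 0.182], [0.621, 0.222, 0.192], [0.619, 0.229, 0.197], [0.62, 0.231, 0.195], [0.62, 0.234, 0.193]]
185 255 278 [[0.64, 0.204, 0.171], [0.637, 0.213, 0.181], [0.633, 0.221, 0.191], [0.631, 0.228, 0.196], [0.631, 0.231, 0.196], [0.631, 0.234, 0.193]]
197 261 278 [[0.647, 0.217, 0.186], [0.643, 0.225, 0.196], [0.642, 0.229, 0.196], [0.642, 0.232, 0.194], [0.643, 0.235, 0.192]]
209 262 276 [[0.658, 0.218, 0.187], [0.655, 0.225, 0.195], [0.653, 0.23, 0.197], [0.654, 0.233, 0.194]]
221 265 278 [[0.667, 0.223, 0.194], [0.666, 0.228, 0.195], [0.666, 0.232, 0.195], [0.667, 0.234, 0.191]]
[ 6.36777101e-01  2.66045734e-01 -7.11904480e-05] [0.61229308 0.18847417 0.14059089] [0.55321219 0.18956263 0.12843109]
```

```bash
cat > g.py <<'E'
from h import *
import sys
def gg(c,back,lean=40,yaw=-.012):
    a=np.radians(lean);y=np.array([-np.sin(yaw),np.cos(yaw),0]);x=np.array([np.cos(yaw),np.sin(yaw),0])
    z=-np.sin(a)*y-np.cos(a)*np.array([0,0,1]);goal(np.array(c)+z*(.005-back),z,-x)
if __name__=='__main__': gg([.622,.219,.178],float(sys.argv[1]))
E
python3 g.py .08
```

```text
t 6.6 pos [0.6197 0.311  0.3636] d cm [ 0.34  0.5  13.53] rot [19.   2.8 -0.6] F [-2.7  0.9 -4.8] gap 0.0511
```

```bash
python3 -m inch '0 0 2.5 5 1 0;0 0 2.5 5 1 0;0 0 2.5 5 1 0;0 0 2 5 0 0;0 0 0 0 0 0'; python3 g.py .08
```

```text
time_s: 7.02
ee_pos: [0.6241, 0.276, 0.2749]
orientation: [-2.423, 0.001, 3.134]
wrist_force: [-0.6, 0.8, -1.4]
finger_gap: 0.0516
t 7.02 pos [0.6241 0.276  0.2749] d cm [0.14 1.93 3.55] rot [-1.2  0.2  0.2] F [-0.6  0.8 -1.4] gap 0.0516
```

```bash
python3 -m inch '0 1 1.7 -0.6 0 0;0.1 0.9 1.7 -0.5 0 0;0 0 0 0 0 0'; python3 g.py 0;  python3 - <<'E'
from h import *
st=ctrl.get_state()
p,d=ctrl.capture('wrist');cv2.imwrite('pics/w4.png',p[:,:,::-1]);np.savez('w4.npz',p=p,d=d,e=st['ee_pos'],o=st['orientation'])
E
```

```text
time_s: 7.27
ee_pos: [0.6239, 0.271, 0.2359]
orientation: [-2.454, 0.001, 3.137]
wrist_force: [-0.5, 0.1, -1.5]
finger_gap: 0.0514
t 7.27 pos [0.6239 0.271  0.2359] d cm [ 0.17 -0.35  8.27] rot [0.6 0.3 0.3] F [-0.5  0.1 -1.5] gap 0.0514
```

View pics/w4.png

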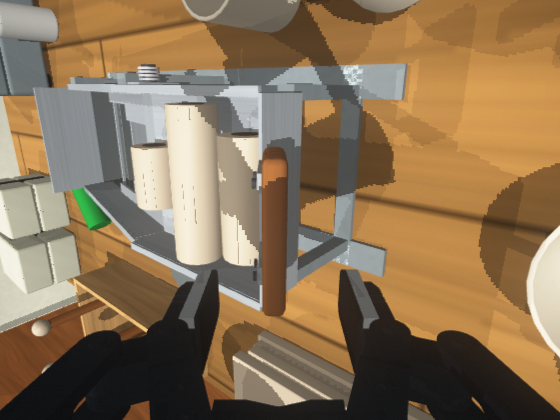

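```bash
python3 -m inch '0.1 -0.2 2.5 0.3 0 0.2;0 -0.1 2.5 0.2 0 0.1;0 0 1.7 0 0 0;0 0 0 0 0 0'; python3 g.py 0
```

```text
time_s: 7.65
ee_pos: [0.6284, 0.2292, 0.1994]
orientation: [-2.46, 0.023, 3.134]
wrist_force: [0.6, -0.2, -0.3]
finger_gap: 0.0511
t 7.65 pos [0.6284 0.2292 0.1994] d cm [0.69 0.54 2.8 ] rot [ 0.9  1.2 -0.7] F [ 0.6 -0.2 -0.3] gap 0.0511
```

```bash
python3 -m inch '0.5 0.4 0.8 0.9 1.1 -0.5;0.1 0.1 0.8 0 0 0;0 0 0.6 0 0 0'; python3 g.py 0
```

```text
time_s: 7.9
ee_pos: [0.6254, 0.2214, 0.1865]
orientation: [-2.451, 0.013, 3.128]
wrist_force: [0.5, 0.5, 0.1]
finger_gap: 0.0514
t 7.9 pos [0.6254 0.2214 0.1865] d cm [0.35 0.35 1.31] rot [ 0.4  0.5 -0.5] F [0.5 0.5 0.1] gap 0.0514
```

```bash
python3 -m inch '0.3 0.3 0.8 0.4 0.5 -0.4;0.1 0.2 0.8 0 0.2 0;0 0 0 0 0 0'; python3 g.py 0;  python3 - <<'E'
from h import *
p,d=ctrl.capture('wrist');cv2.imwrite('pics/w5.png',p[:,:,::-1])
E
```

```text
time_s: 8.15
ee_pos: [0.6216, 0.2155, 0.1707]
orientation: [-2.445, -0.001, 3.126]
wrist_force: [-0.2, 0.0, -0.1]
finger_gap: 0.0515
t 8.15 pos [0.6216 0.2155 0.1707] d cm [-0.04 -0.2  -0.29] rot [ 0.1 -0.2 -0.1] F [-0.2  0.  -0.1] gap 0.0515
```

View pics/w5.png

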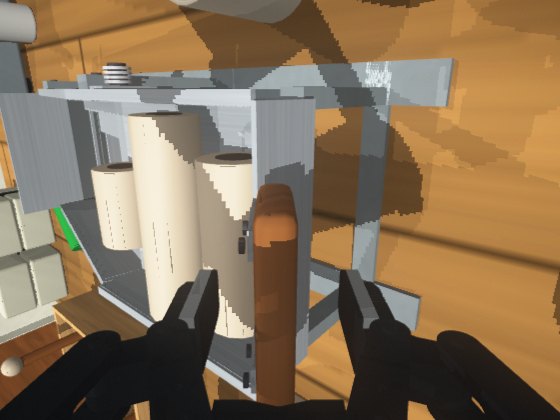

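```bash
python3 -m inch '0 -0.2 -0.15 0 0 0;0 -0.05 0 0 0 0'; python3 -m inch '0 0 0 0 0 0;0 0 0 0 0 0;0 0 0 0 0 0;0 0 0 0 0 0' 0 35; python3 g.py 0
```

```text
time_s: 8.37
ee_pos: [0.6217, 0.215, 0.174]
orientation: [-2.444, -0.001, 3.127]
wrist_force: [-0.9, -0.1, 0.0]
finger_gap: 0.051
time_s: 8.7
ee_pos: [0.6222, 0.216, 0.1755]
orientation: [-2.446, 0.002, 3.128]
wrist_force: [-0.1, -0.1, -1.1]
finger_gap: 0.0134
t 8.7 pos [0.6222 0.216  0.1755] d cm [0.02 0.07 0.11] rot [ 0.1 -0.  -0.1] F [-0.1 -0.1 -1.1] gap 0.0134
```

```bash
cat > arc.py <<'E'
from h import *
import sys
H=np.array([.003,.114]);V=np.array([.2160,.1755])-H;R0=-2.446
st=ctrl.get_state();th=R0-st['orientation'][0]
th=-(st['orientation'][0]-R0) if st['orientation'][0]<0 else -(st['orientation'][0]-2*np.pi-R0)
c,s=np.cos(th),np.sin(th)
e=H+np.array([c*V[0]-s*V[1],s*V[0]+c*V[1]])
# pan tilt from position
q=st['ee_pos'][1:]-H;phi=np.arctan2(q[1],q[0])-np.arctan2(V[1],V[0])
Q=R.from_euler('xyz',st['orientation']).as_matrix()
print('t',round(st['time_s'],2),'tool tilt deg',np.degrees(th).round(2),'pos tilt',np.degrees(phi).round(2),'radial err mm',((np.hypot(*q)-np.hypot(*V))*1e3).round(2),
 'corr(tool cm)',(Q.T@(np.r_[.6222,e]-st['ee_pos'])*100).round(2),'F tool',(Q.T@st['wrist_force']).round(1),'gap',round(st['finger_gap'],4),'rpy',st['orientation'].round(3))
E
python3 -m inch '0 -0.3 -0.2 -1 0 0;0 -0.4 -0.27 -1.25 0 0;0 -0.4 -0.27 -1.25 0 0'; python3 arc.py
```

```text
time_s: 8.95
ee_pos: [0.6222, 0.2122, 0.1874]
orientation: [-2.508, 0.001, 3.13]
wrist_force: [1.6, 1.7, -1.0]
finger_gap: 0.0136
t 8.95 tool tilt deg 3.54 pos tilt 3.24 radial err mm 0.03 corr(tool cm) [-0.   -0.1  -0.06] F tool [-1.6  2.  -0.1] gap 0.0136 rpy [-2.508e+00  1.000e-03  3.130e+00]
```

```bash
python3 -m inch '0 -0.5 -0.34 -1.4 0 0;0 -0.48 -0.32 -1.4 0 0;0 -0.48 -0.32 -1.4 0 0;0 -0.48 -0.32 -1.4 0 0;0 -0.48 -0.32 -1.4 0 0'; python3 arc.py
```

```text
time_s: 9.37
ee_pos: [0.6219, 0.1994, 0.2169]
orientation: [-2.646, 0.002, 3.129]
wrist_force: [1.4, 1.1, -3.9]
finger_gap: 0.0138
t 9.37 tool tilt deg 11.43 pos tilt 11.55 radial err mm 0.09 corr(tool cm) [-0.03  0.03  0.03] F tool [-1.4  2.8  2.9] gap 0.0138 rpy [-2.646e+00  2.000e-03  3.129e+00]
```

```bash
python3 -m inch '0 -0.43 -0.29 -1.4 0 0;0 -0.45 -0.3 -1.4 0 0;0 -0.45 -0.3 -1.4 0 0;0 -0.45 -0.3 -1.4 0 0;0 -0.45 -0.3 -1.4 0 0;0 -0.45 -0.3 -1.4 0 0'; python3 arc.py
```

```text
time_s: 9.87
ee_pos: [0.6216, 0.18, 0.248]
orientation: [-2.809, 0.003, 3.128]
wrist_force: [2.9, 1.8, -2.6]
finger_gap: 0.0133
t 9.87 tool tilt deg 20.81 pos tilt 21.03 radial err mm 0.29 corr(tool cm) [-0.06  0.05  0.07] F tool [-2.9  2.6  1.9] gap 0.0133 rpy [-2.809e+00  3.000e-03  3.128e+00]
```

```bash
python3 -m inch '0 -0.42 -0.26 -1.4 0 0;0 -0.44 -0.28 -1.4 0 0;0 -0.44 -0.29 -1.4 0 0;0 -0.44 -0.29 -1.4 0 0;0 -0.44 -0.29 -1.4 0 0;0 -0.44 -0.29 -1.4 0 0'; python3 arc.py
```

```text
time_s: 10.37
ee_pos: [0.6212, 0.1565, 0.2747]
orientation: [-2.97, 0.005, 3.128]
wrist_force: [2.5, 0.6, -1.3]
finger_gap: 0.0134
t 10.37 tool tilt deg 30.03 pos tilt 30.22 radial err mm 0.53 corr(tool cm) [-0.1   0.03  0.08] F tool [-2.5  0.9  1.2] gap 0.0134 rpy [-2.97   0.005  3.128]
```

```bash
python3 - <<'E'
from h import *
p,d=ctrl.capture('scene');cv2.imwrite('pics/s6.png',cv2.resize(p[190:350,120:380,::-1],None,fx=3,fy=3,interpolation=cv2.INTER_CUBIC))
E
```

```text
(no output)
```

View pics/s6.png

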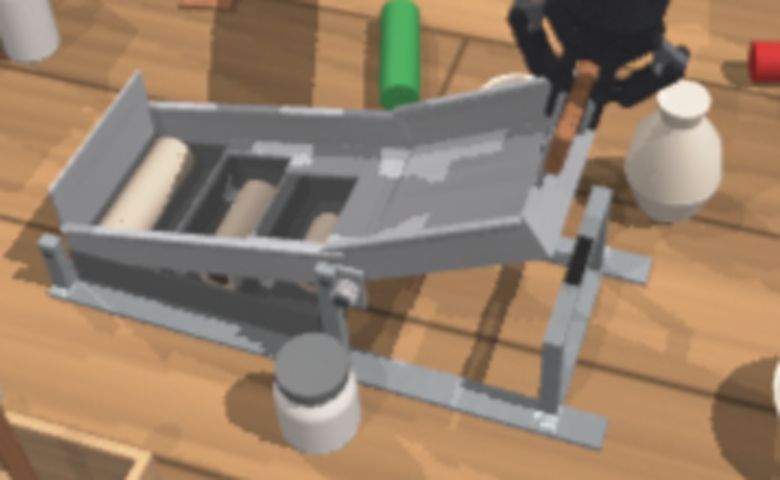

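All three props have left the pan. One lies in each opening: the long one at lower left, the middle one at centre, and the short one at (325,228). I'll go on to 40° as asked.

```bash
python3 -m inch '0 -0.42 -0.25 -1.4 0 0;0 -0.44 -0.28 -1.4 0 0;0 -0.44 -0.28 -1.4 0 0;0 -0.44 -0.28 -1.4 0 0;0 -0.44 -0.28 -1.4 0 0;0 -0.44 -0.28 -1.4 0 0'; python3 arc.py
```

```text
time_s: 10.92
ee_pos: [0.6207, 0.13, 0.2967]
orientation: [-3.126, 0.007, 3.128]
wrist_force: [2.8, 0.9, -1.4]
finger_gap: 0.0136
t 10.92 tool tilt deg 38.93 pos tilt 39.09 radial err mm 0.79 corr(tool cm) [-0.15  0.01  0.1 ] F tool [-2.8  1.   1.4] gap 0.0136 rpy [-3.126  0.007  3.128]
```

```bash
python3 -m inch '0 -0.1 -0.06 -0.6 0 0;0 0 0 0 0 0;0 0 0 0 0 0;0 0 0 0 0 0'; python3 arc.py; python3 - <<'E'
from h import *
for n in ('top','scene'):
    p,d=ctrl.capture(n);np.savez(n+'7.npz',p=p,d=d)
    a=p[120:260,200:380] if n=='top' else p[190:350,120:380]
    cv2.imwrite(f'pics/{n}7.png',cv2.resize(a[...,::-1],None,fx=3,fy=3,interpolation=cv2.INTER_CUBIC))
E
```

```text
time_s: 11.25
ee_pos: [0.6207, 0.1277, 0.2983]
orientation: [-3.137, 0.007, 3.126]
wrist_force: [2.3, 1.1, -0.6]
finger_gap: 0.014
t 11.25 tool tilt deg 39.6 pos tilt 39.8 radial err mm 0.81 corr(tool cm) [-0.15  0.02  0.11] F tool [-2.3  1.2  0.6] gap 0.014 rpy [-3.137  0.007  3.126]
```

View pics/scene7.png

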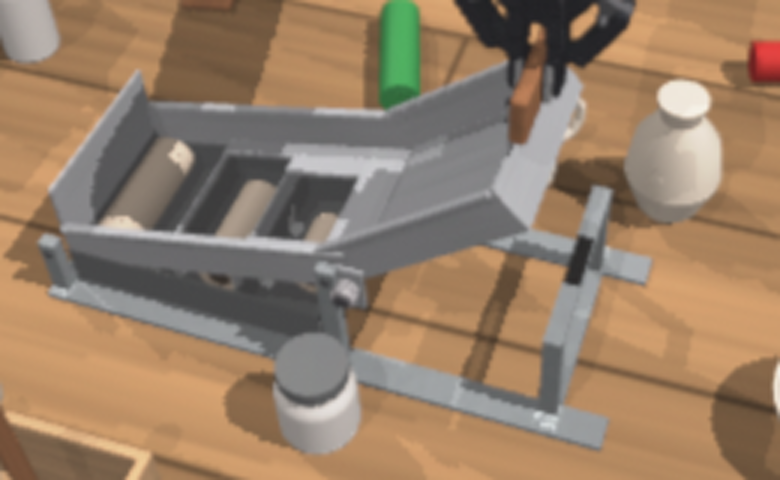

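View pics/top7.png

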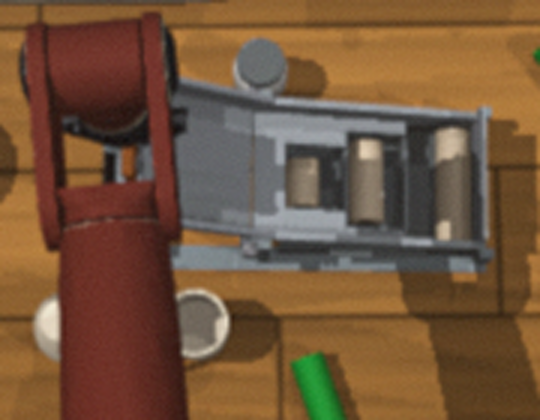

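```bash
python3 - <<'E'
from h import *
z=np.load('top7.npz');P=cloud('top',z['p'],z['d'])
for u,v in((301,181),(322,181),(351,180)): print(P[v-2:v+3,u-1:u+2].reshape(-1,3).mean(0).round(3))
E
python3 -m inch '0 -0.3 -0.18 -1 0 0;0 0 0 0 0 0;0 0 0 0 0 0'; python3 arc.py;python3 -m inch '0 0.2 0.15 0.8 0 0;0 0.4 0.27 1.3 0 0;0 0.4 0.27 1.3 0 0;0 0.4 0.27 1.3 0 0;0 0.4 0.27 1.3 0 0;0 0.4 0.27 1.3 0 0'; python3 arc.py
```

```text
[ 0.615 -0.064  0.052]
[ 0.614 -0.142  0.053]
[ 0.617 -0.25   0.052]
time_s: 11.6
ee_pos: [0.6207, 0.1249, 0.3002]
orientation: [3.129, 0.007, 3.128]
wrist_force: [0.7, 2.7, -1.7]
finger_gap: 0.0138
t 11.6 tool tilt deg 40.55 pos tilt 40.69 radial err mm 0.88 corr(tool cm) [-0.15 -0.    0.1 ] F tool [-0.7  2.7  1.7] gap 0.0138 rpy [3.129 0.007 3.128]
time_s: 12.1
ee_pos: [0.6211, 0.1486, 0.282]
orientation: [-3.018, 0.007, 3.127]
wrist_force: [3.5, 1.1, -2.9]
finger_gap: 0.0139
t 12.1 tool tilt deg 32.75 pos tilt 32.99 radial err mm 0.58 corr(tool cm) [-0.11  0.04  0.1 ] F tool [-3.5  1.5  2.8] gap 0.0139 rpy [-3.018  0.007  3.127]
```

All the props' tops sit at z ≈ 0.052, so they lie on the tray floor. I'll carry on lowering.

```bash
python3 -m inch '0 0.43 0.29 1.3 0 0;0 0.42 0.28 1.3 0 0;0 0.42 0.28 1.3 0 0;0 0.42 0.28 1.3 0 0;0 0.42 0.28 1.3 0 0;0 0.42 0.28 1.3 0 0;0 0.42 0.28 1.3 0 0;0 0.42 0.28 1.3 0 0'; python3 arc.py
```

```text
time_s: 12.77
ee_pos: [0.6216, 0.1797, 0.2485]
orientation: [-2.813, 0.007, 3.128]
wrist_force: [3.8, 0.3, -2.5]
finger_gap: 0.0137
t 12.77 tool tilt deg 21.02 pos tilt 21.19 radial err mm 0.35 corr(tool cm) [-0.06  0.03  0.07] F tool [-3.8  1.1  2.2] gap 0.0137 rpy [-2.813  0.007  3.128]
```

```bash
python3 -m inch '0 0.43 0.29 1.3 0 0;0 0.42 0.28 1.3 0 0;0 0.42 0.28 1.3 0 0;0 0.42 0.28 1.3 0 0;0 0.42 0.28 1.3 0 0;0 0.42 0.28 1.3 0 0;0 0.42 0.28 1.3 0 0'; python3 arc.py
```

```text
time_s: 13.35
ee_pos: [0.622, 0.2004, 0.215]
orientation: [-2.636, 0.006, 3.128]
wrist_force: [3.3, -1.9, -2.3]
finger_gap: 0.0135
t 13.35 tool tilt deg 10.86 pos tilt 11.0 radial err mm 0.09 corr(tool cm) [-0.02  0.04  0.04] F tool [-3.3 -0.5  2.9] gap 0.0135 rpy [-2.636  0.006  3.128]
```

```bash
python3 -m inch '0 0.43 0.29 1.3 0 0;0 0.42 0.28 1.3 0 0;0 0.36 0.24 1.1 0 0;0 0.36 0.24 1.1 0 0;0 0.3 0.2 0.9 0 0'; python3 arc.py
```

```text
time_s: 13.77
ee_pos: [0.6222, 0.2107, 0.1919]
orientation: [-2.523, 0.005, 3.129]
wrist_force: [3.1, -1.5, -1.7]
finger_gap: 0.0136
t 13.77 tool tilt deg 4.42 pos tilt 4.45 radial err mm 0.07 corr(tool cm) [-0.    0.01  0.01] F tool [-3.1 -0.2  2.2] gap 0.0136 rpy [-2.523  0.005  3.129]
```

```bash
python3 -m inch '0 0.26 0.17 0.8 0 0;0 0.26 0.17 0.8 0 0;0 0.26 0.17 0.8 0 0;0 0.2 0.13 0.6 0 0'; python3 arc.py; python3 -m inch '0 0.15 0.1 0.5 0 0;0 0.15 0.1 0.5 0 0'; python3 arc.py
```

```text
time_s: 14.1
ee_pos: [0.6222, 0.2148, 0.1794]
orientation: [-2.464, 0.005, 3.128]
wrist_force: [1.9, -3.3, -1.3]
finger_gap: 0.0137
t 14.1 tool tilt deg 1.03 pos tilt 1.06 radial err mm 0.0 corr(tool cm) [0.   0.01 0.01] F tool [-1.9 -1.7  3.1] gap 0.0137 rpy [-2.464  0.005  3.128]
time_s: 14.27
ee_pos: [0.6222, 0.2159, 0.1756]
orientation: [-2.444, 0.004, 3.128]
wrist_force: [1.1, -3.3, -0.9]
finger_gap: 0.0136
t 14.27 tool tilt deg -0.1 pos tilt 0.03 radial err mm -0.04 corr(tool cm) [0.   0.05 0.03] F tool [-1.2 -1.9  2.8] gap 0.0136 rpy [-2.444  0.004  3.128]
```

```bash
python3 -m inch '0 0.12 0.08 0.3 0 0;0 0.08 0.05 0.1 0 0'; python3 arc.py; python3 -m inch '0 0 0 0 0 0;0 0 0 0 0 0'; python3 arc.py
```

```text
time_s: 14.43
ee_pos: [0.6223, 0.2164, 0.174]
orientation: [-2.435, 0.004, 3.127]
wrist_force: [-0.4, -4.0, 0.4]
finger_gap: 0.0135
t 14.43 tool tilt deg -0.63 pos tilt -0.4 radial err mm -0.06 corr(tool cm) [0.01 0.08 0.05] F tool [ 0.3 -3.3  2.4] gap 0.0135 rpy [-2.435  0.004  3.127]
time_s: 14.6
ee_pos: [0.6222, 0.2162, 0.1744]
orientation: [-2.435, 0.004, 3.126]
wrist_force: [1.1, -4.8, -1.6]
finger_gap: 0.0133
t 14.6 tool tilt deg -0.61 pos tilt -0.28 radial err mm -0.07 corr(tool cm) [0.   0.11 0.06] F tool [-1.1 -2.6  4.3] gap 0.0133 rpy [-2.435  0.004  3.126]
```

```bash
python3 -m inch '0 0.15 0.1 0.3 0 0;0 0.15 0.1 0.3 0 0'; python3 arc.py;  python3 -m inch '0 0.15 0.1 0.3 0 0;0 0.15 0.1 0.3 0 0'; python3 arc.py
```

```text
time_s: 14.77
ee_pos: [0.6222, 0.2168, 0.1725]
orientation: [-2.425, 0.005, 3.125]
wrist_force: [-1.6, -5.5, 2.6]
finger_gap: 0.0135
t 14.77 tool tilt deg -1.21 pos tilt -0.8 radial err mm -0.05 corr(tool cm) [0.01 0.14 0.09] F tool [ 1.5 -5.9  1.7] gap 0.0135 rpy [-2.425  0.005  3.125]
time_s: 14.93
ee_pos: [0.6222, 0.2172, 0.1709]
orientation: [-2.413, 0.005, 3.123]
wrist_force: [-1.7, -7.3, 3.2]
finger_gap: 0.0136
t 14.93 tool tilt deg -1.91 pos tilt -1.23 radial err mm -0.09 corr(tool cm) [0.01 0.22 0.14] F tool [ 1.5 -7.6  2.5] gap 0.0136 rpy [-2.413  0.005  3.123]
```

```bash
python3 -m inch '0 0.15 0.1 0.2 0 0;0 0.15 0.1 0.2 0 0'; python3 arc.py;  python3 -m inch '0 0.15 0.1 0.1 0 0;0 0.15 0.1 0.1 0 0'; python3 arc.py
```

```text
time_s: 15.1
ee_pos: [0.6223, 0.2175, 0.1698]
orientation: [-2.404, 0.005, 3.121]
wrist_force: [-3.1, -7.6, 4.3]
finger_gap: 0.0139
t 15.1 tool tilt deg -2.41 pos tilt -1.52 radial err mm -0.1 corr(tool cm) [0.01 0.29 0.18] F tool [ 3.  -8.6  2. ] gap 0.0139 rpy [-2.404  0.005  3.121]
time_s: 15.27
ee_pos: [0.6223, 0.2175, 0.1692]
orientation: [-2.399, 0.006, 3.118]
wrist_force: [-4.1, -7.4, 5.9]
finger_gap: 0.0136
t 15.27 tool tilt deg -2.71 pos tilt -1.68 radial err mm -0.19 corr(tool cm) [0.01 0.34 0.2 ] F tool [ 3.9 -9.5  0.7] gap 0.0136 rpy [-2.399  0.006  3.118]
```

```bash
python3 - <<'E'
from h import *
p,d=ctrl.capture('scene');cv2.imwrite('pics/s8.png',cv2.resize(p[190:350,120:380,::-1],None,fx=3,fy=3,interpolation=cv2.INTER_CUBIC))
st=ctrl.get_state();print(st['ee_pos'],st['wrist_force'])
p0=np.load('scene0.npz')['p']
print([np.abs(p[a:b,c:e].astype(int)-p0[a:b,c:e]).mean() for a,b,c,e in((225,285,290,330),(240,300,325,345))])
cv2.imwrite('pics/cmp.png',np.hstack([cv2.resize(q[220:320,230:360,::-1],None,fx=3,fy=4,interpolation=cv2.INTER_CUBIC) for q in (p0,p)]))
E
```

```text
[0.62225468 0.21754028 0.16911111] [-2.91424604 -8.77987527  5.74756787]
[np.float64(35.568194444444444), np.float64(28.74361111111111)]
```

View pics/cmp.png

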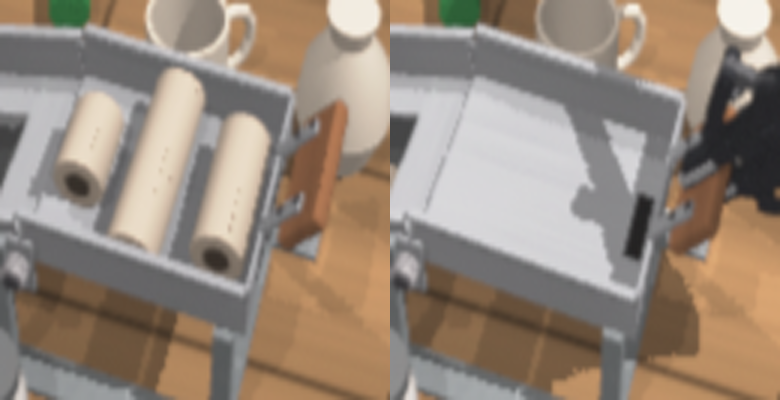

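```bash
python3 -m inch '0 0 0 0 0 0;0 0 0 0 0 0'; python3 -m inch '0 0 0 0 0 0;0 0 0 0 0 0;0 0 0 0 0 0;0 0 0 0 0 0;0 0 0 0 0 0' 45; python3 - <<'E'
from h import *
p,d=ctrl.capture('wrist');cv2.imwrite('pics/w9.png',p[:,:,::-1])
E
```

```text
time_s: 15.48
ee_pos: [0.6222, 0.2171, 0.1706]
orientation: [-2.4, 0.006, 3.116]
wrist_force: [-2.0, -7.5, 1.0]
finger_gap: 0.0132
time_s: 15.9
ee_pos: [0.6227, 0.2202, 0.1715]
orientation: [-2.406, 0.009, 3.118]
wrist_force: [0.2, -0.0, 0.2]
finger_gap: 0.0383
```

View pics/w9.png

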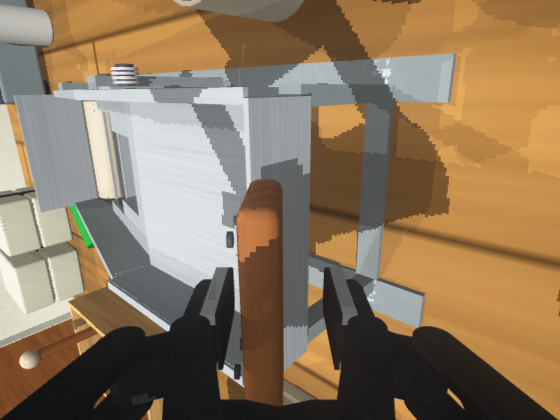

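```bash
python3 -m inch '0 -0.5 -0.2 -1 0 0;0 -0.1 -1.5 -1 0 0;0 0 -2 0 0 0;0 0 -3 0 0 0;0 0 -4 0 0 0;0 0 -4 0 0 0'; python3 -m inch '0 0 0 0 0 0;0 0 0 0 0 0';  python3 - <<'E'
from h import *
st=ctrl.get_state();print(st['wrist_force'])
for n in ('wrist','scene','top'):
    s=st
    p,d=ctrl.capture(n);np.savez(n+'10.npz',p=p,d=d)
    cv2.imwrite(f'pics/{n}10.png',p[:,:,::-1])
    if n=='wrist':
        P=cloud('wrist',p,d,st);m=(p[...,0].astype(int)>p[...,2].astype(int)+40)&(P[...,2]>.14)&(P[...,1]<.26)&(P[...,2]<.22)
        m=cv2.erode(m.astype('uint8'),np.ones((3,3)))>0
        a=P[m];h=np.array([0,.643,.766]);t=np.array([0,.766,-.643]);print(len(a),a.min(0),a.max(0),np.percentile(a@h,99),np.percentile(a@t,[2,50]))
E
```

```text
time_s: 16.45
ee_pos: [0.6208, 0.309, 0.2857]
orientation: [-2.441, -0.007, 3.112]
wrist_force: [0.9, 0.1, 0.2]
finger_gap: 0.0387
time_s: 16.62
ee_pos: [0.6225, 0.3155, 0.2973]
orientation: [-2.452, 0.007, 3.117]
wrist_force: [-0.2, -0.2, -1.4]
finger_gap: 0.0383
[-0.18021216 -0.16405898 -1.39577904]
2367 [ 0.5766212  -1.58347859  0.14263344] [1.81428833 0.2374768  0.21822261] 0.3001401039170216 [-1.25280494  0.05070673]
```

View pics/scene10.png

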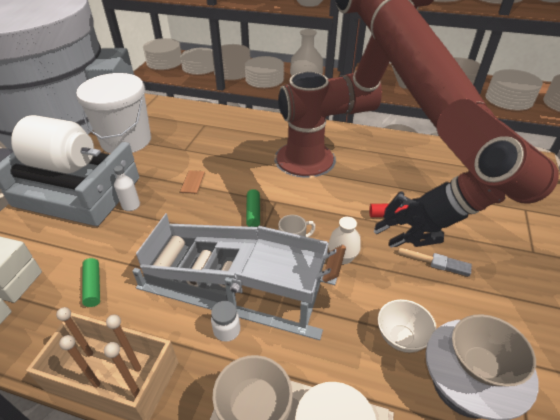

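View pics/wrist10.png

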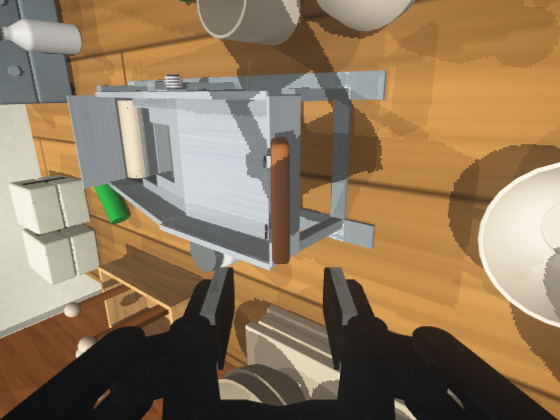

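View pics/top10.png

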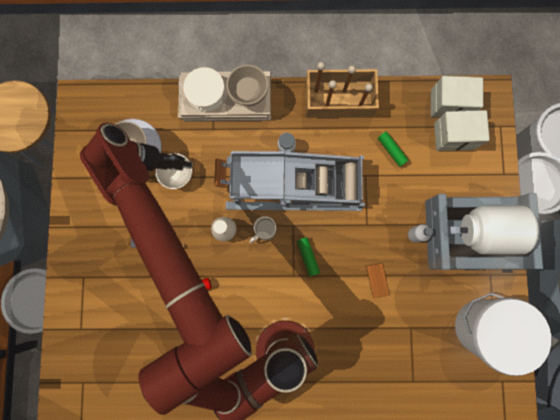

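```bash
python3 - <<'E'
from h import *
for n in('0','10'):
    z=np.load(f'top{n}.npz');P=cloud('top',z['p'],z['d']);X,Y,Z=np.moveaxis(P,-1,0)
    w=(abs(X-.697)<.006)&(Y>.03)&(Y<.18)&(Z>.13)
    print('rim z fit',np.polyfit(Y[w],Z[w],1).round(4),w.sum())
    f=(abs(X-.617)<.07)&(Y>.03)&(Y<.175)&(Z<.14)&(Z>.1)
    print('floor',np.polyfit(Y[f],Z[f],1).round(4))
    m=(z['p'][...,0].astype(int)>z['p'][...,2].astype(int)+40)&(Z>.14)&(Y>.19)&(Y<.25)&(X>.56)&(X<.68)
    print('grip',P[m].mean(0).round(4),P[m][:,1].max())
    # jar,mug,vase positions
    for k,(u,v) in dict(mug=(265,228),vase=(223,228),jar=(287,142)).items():
        q=(np.hypot(X-P[v,u,0],Y-P[v,u,1])<.06)&(Z>.03)&((X<.53)|(X>.73));print(k,P[q].mean(0).round(4))
    if n=='10':
        for k,yy in dict(s=-.064,m=-.142,l=-.22).items():
            q=(abs(X-.617)<.08)&(abs(Y-yy)<.036)&(Z>.035)&(Z<.075)&(z['p'][...,0].astype(int)>z['p'][...,2].astype(int)+12);print(k,P[q].mean(0).round(3),np.ptp(P[q],0).round(3))
E
```

```text
rim z fit [0.0046 0.1482] 141
floor [0.009  0.1142]
grip [0.6185 0.2194 0.1855] 0.23870838516625784
mug [0.4385 0.075  0.076 ]
vase [0.4339 0.2157 0.1027]
jar [ 0.7576 -0.0118  0.0784]
rim z fit [0.0036 0.1482] 146
floor [-0.0075  0.1136]
grip [0.619  0.2192 0.1863] 0.23762010858561067
mug [0.4379 0.0762 0.0771]
vase [0.434  0.2158 0.1026]
jar [ 0.7575 -0.0114  0.0782]
s [ 0.617 -0.063  0.048] [0.06  0.038 0.026]
m [ 0.618 -0.142  0.048] [0.1   0.042 0.025]
l [ 0.614 -0.243  0.049] [0.144 0.028 0.029]
```

```bash
python3 -c "
from station import ctrl
print(ctrl.hand_in())"
```

```text
the job is handed in; nothing more can be done
None
```

I sorted the three kiln props and handed the job in at about 17 s of the 64 s; `hand_in()` reports no verdict.

- **Tray:** I pushed it against its stop. The wrist force peaked at about 61 N there and a second nudge met the same stop. That is under the 120 N limit.
- **Tipping:** I lifted the pan by its grip at about 0.35 rad/s, to roughly 41–42°. All three props had already dropped at 30°.
- **Lowering:** I eased the pan back at about 0.3 rad/s and slower at the end, until it met its rest, then let go and backed off.

The last checks showed:
- **Props:** The prop lengths measured 60, 100 and 144 mm, one in each of bays 1, 2 and 3. Their tops are at about 52 mm, as they should be for props lying on the tray floor.
- **Pan:** The rim and the grip are back where they started, to within about 1 mm.
- **Surroundings:** The mug, vase and jar agree with their first measurement to about 1 mm. I checked the bowl, bottle, brush and rib only by eye. The bowl was partly hidden by the arm at the end.
- **Robot:** The gripper is free of everything and the wrist force is near zero.

One measurement disagreed. Closing the gripper had raised the pan about 1.5°, so my first reading of "down" was too high, and I kept lowering until the pan reached its rest.

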